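Pull the two blown fuses from the test-bench fuse strip

ROBOT

A 6-joint arm with a two-finger parallel gripper is mounted at the origin on the work surface. World frame = base frame: x ahead of the robot, y to its left, z up, the work surface at z = 0. Lengths are in m, angles in rad, forces in N, time in s.
With the tool pointing down it reaches from about 0.3 to 0.875 m from the base axis. Payload 6.4 kg.
Tool frame: the origin (TCP) lies at the very end of the fingers, on their centre line; the grasp point (between the pads) lies 19 mm behind it; z points along the fingers, y is the direction in which the jaws open and shut (so a half turn about z gives the same grasp; the last joint's range is limited). The gripper opens to 85 mm and grips with 20 to 120 N. Pads are 22 mm wide; open, the fingers measure 114 mm over their backs; the gripper's body (76 mm by 85 mm) begins 54 mm behind the grasp point. The pads swing forward as they close: fully open they stand 13 mm farther back than shut.
Start: joints at [-1.474, 0.181, 1.607, -0, 1.354, -0.206], TCP at [0.171, -0.549, 0.205] pointing down, gripper open.
Joint ranges: [-2.99, 2.99], [-0.89, 2.07], [0.3, 2.58], [-1.14, 4.28], [0, 2.63], [-3.12, 3.12]. Speed limits (rad/s): [2.57, 2.57, 3.01, 3.14, 3.14, 3.14].

INTERFACE

Orientations are given as a rotation vector (axis times angle).
In Python, from station import read_state, get_image, sign_off gives the robot as it stands. The module is installed in compiled form; this text tells all that it offers.
- The arm moves only by the tool servo_tool, never from a script. Its arguments are lists of equal length, an entry for each row: "angular": the turn, a rotation vector about the world's x, y, z as a fraction of full scale, a list of three; "translation": the shift along the world's x, y, z as a fraction of full scale, a list of three; "fingers": the gripper command: -1 is shut, 1 is fully open, values between are in proportion. A call has 1 to 8 rows; each row is the pose to reach, as a shift and turn from the pose measured when the call began, turning the shorter way round; what a row does not reach only later rows make up. Full scale, the value 1, is 400 mm for a shift and pi rad for a turn. A row lasts 1/12 s, in which the tool goes at most 41.7 mm and 7.16 degrees, less where a joint would pass 70% of its speed; a pose out of reach is approached as far as the arm can. A call with a number of a shift or a turn outside -1 to 1 is refused whole. A call with a gripper value outside its range is refused whole. The fingers move at their own pace and stop on an object; "force" is the grip in N (left out, the last holds). Time passes only in rows, so rows that repeat a pose let the fingers close. It gives the time, the measured TCP pose, the force and the opening at its end, in the units of the state.
- read_state(): the state, without advancing time (a new reading comes with each control period).
- get_image(name): name is "side" or "top" or "wrist"; returns a dict with "frame" (384x512x3 uint8, red, green, blue), "vertical_fov" (degrees; the focal length in pixels is half the picture's height over the tangent of half this angle, whatever the lens; pixels are square), "cx", "cy" (the principal point, pixels), "T" (4x4, takes a point from camera to world coordinates). Camera axes: x right, y down, z forward; pixel columns grow to the right and rows downward; lengths in m; the calibration is good to about 2 mm. A picture is of the moment at which its call begins. There is no depth.
- sign_off(): hands the job in, once; it reports no verdict.
The state is a dict: "t": time; "joints": joint angles; "joint_velocities": joint speeds; "joint_torque": joint torques, N m; "tcp_pos": TCP position; "ee_rot": TCP orientation; "ft_force": force on the tool from outside, world axes, zero at the start; "torque": the same for the moment, N m; "opening": finger opening in m.
Only numpy, scipy, OpenCV 4.12 (cv2) and the standard library are available. Lean on these libraries where they do the work, as an engineer would, in place of code of your own. Each camera call takes 0.05 s, during which the arm holds its last target. There are 200 camera calls.

TASK

The two red fuses in the black fuse strip have blown. Pull them out of their spring clips one at a time, putting the first in the yellow tray before you pull the second, so that both end up in the yellow tray. Leave the blue fuse clipped in where it is.

Things in the scene. Friction and masses are not known exactly. Their poses are not given: they have to be found in the camera images.
- red_a_head (a point): Centre of the red head of one of the two red (blown) fuses. Head 36 mm along x, 16 mm along y, 24 mm tall (z up); its steel foot, 21 mm wide, goes 16 mm down into the strip. 30 g. Starts fully home, head centre 58 mm above the table. Spring noses hold the foot: a pull of about 10 N along z frees it within 8 mm; clear of the strip after 17 mm. Grip it across the 36 mm (fingers close along x).
- red_b_head (a point): The same point on the other red (blown) fuse: same shape, axes and clip. The strip is a fixed black rail 30 mm wide (along the fuses' x), 216 mm long (along y), top 46 mm above the table; heads overhang it 3 mm at both x ends and the space there is free down to the table. Only its end feet, 272 mm overall, touch the table.
- blue_head (a point): The same point on the blue fuse, same shape, also clipped in; it is good and stays. The four slots are 45 mm apart, so neighbouring heads are 29 mm apart; the fuses take three slots in any order and the +y end slot is empty. The rail lies crosswise in front of the robot, turned up to 20 degrees.
- tray: Yellow open square tray, fixed on the table left or right of the strip: 130 by 130 mm outside, 35 mm high, walls and floor about 4 mm thick. Origin: centre of its underside, on the table; x and y along its sides, z up. The grey tray of the same shape on the other side is not for the fuses.
Things that resemble listed ones, but are neither listed nor needed, are in the scene too. What is shaped like the part that bears red_a_head but green is not meant.

How it is judged:
By the outcome, as a careful person would: the job done as asked, in the order asked, and still so for the second after the job is handed in, with the robot touching nothing.
It also fails if it takes over 46 s, if anything falls off the work surface, if the arm or the gripper's body presses on something with over 40 N, if the wrist force passes 120 N, or if a joint passes its speed limit or range.

## Working session

There is one attempt and no reset: what is moved stays moved. The work goes in short steps, Python scripts to look and compute and a tool call to move; the robot and the scene stay as the last step left them, time stands still between calls to the robot, and variables do not carry over. Pictures are saved under pics/ and viewed, about 8 in all and at most 12, crops included, and the job is handed in when it is done.

Besides the shell and the picture viewer there is one more tool, called after "Call:" by a JSON object that holds its "api" and its "payload". servo_tool: Moves the arm, as the interface text tells. Its arguments: {"type":"object","properties":{"angular":{"type":"array"},"translation":{"type":"array"},"fingers":{"type":"array"},"force":{"type":"number"}},"required":["angular","translation","fingers"]}

```bash
mkdir -p pics; cat > h.py <<'E'
import numpy as np, cv2
from station import read_state,get_image,sign_off
def snap(n,f):
    d=get_image(n); cv2.imwrite(f,d['frame'][:,:,::-1]); np.savez(f[:-4]+'.npz',T=d['T'],fov=d['vertical_fov'],cx=d['cx'],cy=d['cy']); return d
def ray(f,u,v,z):
    d=np.load(f); T=d['T']; fl=192/np.tan(np.radians(d['fov'])/2)
    r=T[:3,:3]@np.array([(u-d['cx'])/fl,(v-d['cy'])/fl,1]); o=T[:3,3]
    return o+r*(z-o[2])/r[2]
def proj(f,p):
    d=np.load(f); T=d['T']; fl=192/np.tan(np.radians(d['fov'])/2)
    c=T[:3,:3].T@(np.array(p)-T[:3,3]); return c[:2]/c[2]*fl+[d['cx'],d['cy']]
E
python3 - <<'E'
from h import *
for n in('top','side'): d=snap(n,f'pics/{n}0.png'); print(n,d['T'].round(3).tolist(),d['vertical_fov'],d['cx'],d['cy'])
a=cv2.imread('pics/top0.png');b=cv2.imread('pics/side0.png')
print(read_state())
E
```

```text
top [[0.013, -0.998, 0.067, 0.469], [-1.0, -0.013, -0.009, 0.005], [0.01, -0.067, -0.998, 1.101], [0.0, 0.0, 0.0, 1.0]] 50.671603689852454 257.8019537671974 192.37661327269066
side [[0.829, -0.378, 0.413, 0.237], [-0.559, -0.574, 0.598, -0.434], [0.011, -0.727, -0.687, 0.589], [0.0, 0.0, 0.0, 1.0]] 57.71513058898527 253.72571370358554 194.67163819012333
{'t': 0.1, 'joints': array([-1.47431240e+00,  1.81484892e-01,  1.60791290e+00, -4.70043345e-06,
        1.35382781e+00, -2.06267548e-01]), 'joint_velocities': array([ 0.00123614, -0.00256283, -0.0008904 , -0.00259751,  0.00088206,
       -0.00217525]), 'joint_torque': array([ 3.76224534e-04, -4.45874870e+01, -3.52238309e+01, -2.94363163e-04,
        4.12206151e-03,  2.09499183e-05]), 'tcp_pos': array([ 0.17141371, -0.54827882,  0.20466173]), 'ee_rot': array([-3.10405481e+00, -4.73502433e-01, -1.33460355e-04]), 'ft_force': array([-0.54234368,  0.28856094, -0.01275651]), 'torque': array([-0.03778587,  0.0074745 ,  0.04793137]), 'opening': 0.08560983973646012}
```

View pics/top0.png

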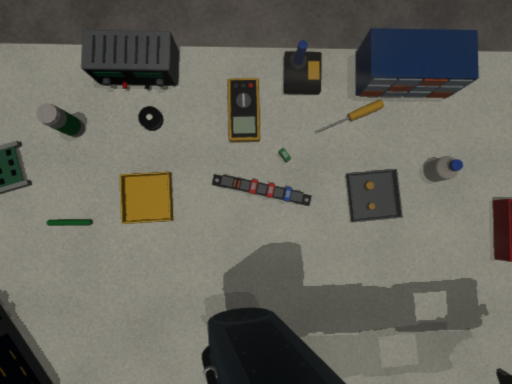

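View pics/side0.png

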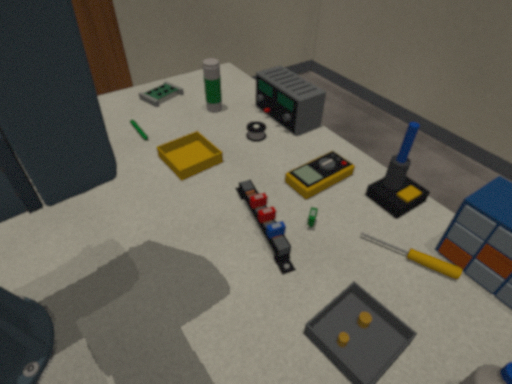

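Top view: the strip runs (216,181)–(307,200). Red heads are near (253,187) and (270,190), blue near (288,194), and the slot at (236,183) is empty. The yellow tray is at (147,197), the grey one at (374,195). Lookalikes are the loose green fuse (285,155), the red lamp on the power supply (124,86) and a red box (503,230). I choose the two red heads on the strip.

```bash
python3 - <<'E'
from h import *
a=cv2.imread('pics/top0.png')[165:215,205:315]
b=cv2.imread('pics/side0.png')[170:280,225:310]
cv2.imwrite('pics/c1.png',np.hstack([cv2.resize(a,(770//2*1,175),interpolation=2) if 0 else cv2.resize(a,None,fx=5,fy=5,interpolation=2),np.pad(cv2.resize(b,(193,250),interpolation=2),((0,0),(0,0),(0,0)))]))
f='pics/top0.png'
print('ends',ray(f,216,181,.01),ray(f,307,200,.01))
for c in[(253,187),(270,190),(288,194)]:print(ray(f,*c,.07))
img=cv2.imread(f)
hsv=cv2.cvtColor(img,cv2.COLOR_BGR2HSV)
for nm,lo,hi in(('red',(0,140,60),(7,255,255)),('red2',(170,140,60),(180,255,255)),('blue',(105,120,60),(125,255,255)),('yel',(18,150,80),(30,255,255))):
    n,l,s,ct=cv2.connectedComponentsWithStats(cv2.inRange(hsv,lo,hi))
    for i in range(1,n):
        if s[i,4]>15: print(nm,s[i],ct[i].round(1),ray(f,*ct[i],.07 if nm!='yel' else .035).round(4))
E
```

```text
Traceback (most recent call last):
  File "h.py", line 6, in ray
    d=np.load(f); T=d['T']; fl=192/np.tan(np.radians(d['fov'])/2)
ValueError: This file contains pickled (object) data. If you trust the file you can load it unsafely using the `allow_pickle=` keyword argument or `pickle.load()`.
```

View pics/c1.png

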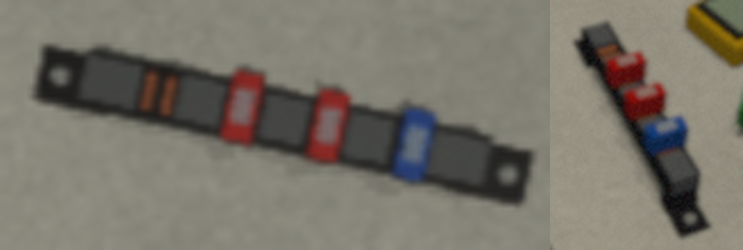

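The crop confirms two red heads at crop (243,106) and (328,124), blue at (414,144), and the empty slot with copper contacts at (160,90).

```bash
sed -i "s/np.load(f)/np.load(f[:-4]+'.npz')/" h.py; python3 - <<'E'
from h import *
f='pics/top0.png'
a=ray(f,217,180.2,.008);b=ray(f,306.5,199.7,.008);d=a-b
print('holes',a,b,np.linalg.norm(d),'yaw of +y axis',np.degrees(np.arctan2(-d[0],d[1])))
img=cv2.imread(f)
hsv=cv2.cvtColor(img,cv2.COLOR_BGR2HSV)
for nm,lo,hi in(('red',(0,120,60),(7,255,255)),('red2',(170,120,60),(180,255,255)),('blue',(105,120,60),(125,255,255)),('yel',(18,150,80),(30,255,255))):
    n,l,s,ct=cv2.connectedComponentsWithStats(cv2.inRange(hsv,lo,hi))
    for i in range(1,n):
        if s[i,4]>15 and ct[i][1]>150: print(nm,s[i],ct[i].round(1),ray(f,*ct[i],.07 if nm!='yel' else .035).round(4))
for c in[(253.3,186),(270.4,189.6),(287.6,193.6),(147,197.5)]:print(ray(f,*c,.07 if c[0]>200 else .03).round(4))
for c in ((122,175.5),(171.5,172.5),(172.5,220),(123.5,222)): print(ray(f,*c,.035).round(4))
E
```

```text
holes [0.57341468 0.10617051 0.008     ] [ 0.52376834 -0.13646303  0.008     ] 0.2476606428868312 yaw of +y axis -11.563928169816318
red [249 179   9  15  64] [253.2 186.3] [0.5532 0.008  0.07  ]
red [266 183   9  14  64] [270.3 189.6] [ 0.5452 -0.0358  0.07  ]
red [508 199   4  63 175] [509.8 227.8] [ 0.4557 -0.6477  0.07  ]
blue [451 160  11  10  90] [456.4 164.5] [ 0.6164 -0.5141  0.07  ]
blue [285 187   7   6  23] [288.  188.8] [ 0.5478 -0.0809  0.07  ]
blue [284 195   6   6  21] [286.2 198.1] [ 0.5239 -0.0767  0.07  ]
yel [ 120  172   51   51 2262] [146.5 197.2] [0.5236 0.2877 0.035 ]
yel [366 182   7   7  37] [369.2 184.9] [ 0.5637 -0.2988  0.035 ]
yel [369 204   5   5  22] [371.1 205.9] [ 0.5082 -0.3036  0.035 ]
[0.5539 0.0076 0.07  ]
[ 0.5452 -0.0361  0.07  ]
[ 0.5356 -0.0801  0.07  ]
[0.523  0.2878 0.03  ]
[0.5799 0.3539 0.035 ]
[0.5896 0.224  0.035 ]
[0.4646 0.2181 0.035 ]
[0.4578 0.3458 0.035 ]
```

Call:
{"api": "servo_tool", "payload": {"angular": [[0,0,0.17],[0,0,0.17],[0,0,0.17],[0,0,0.17],[0,0,0.17],[0,0,0.17],[0,0,0.17],[0,0,0.17]], "translation": [[0.475,0.695,-0.03],[0.475,0.695,-0.03],[0.475,0.695,-0.03],[0.475,0.695,-0.03],[0.475,0.695,-0.03],[0.475,0.695,-0.03],[0.475,0.695,-0.03],[0.475,0.695,-0.03]], "fingers": [1,1,1,1,1,1,1,1], "force": 60}}

```text
t: 0.77
tcp_pos: [0.3596, -0.2716, 0.1926]
ee_rot: [-2.869, -1.275, 0.0]
ft_force: [1.2, -0.4, 0.2]
opening: 0.0855
```

Call:
{"api": "servo_tool", "payload": {"angular": [[0,0,0.17],[0,0,0.17],[0,0,0.17],[0,0,0.17],[0,0,0.17],[0,0,0.17],[0,0,0.17],[0,0,0.17]], "translation": [[0.483,0.7,-0.08],[0.483,0.7,-0.08],[0.483,0.7,-0.08],[0.483,0.7,-0.08],[0.483,0.7,-0.08],[0.483,0.7,-0.08],[0.483,0.7,-0.08],[0.483,0.7,-0.08]], "fingers": [1,1,1,1,1,1,1,1]}}

```text
t: 1.43
tcp_pos: [0.5476, 0.002, 0.1611]
ee_rot: [-2.431, -1.987, 0.002]
ft_force: [1.0, -1.2, 0.6]
opening: 0.0857
```

Call:
{"api": "servo_tool", "payload": {"angular": [[0,0,0],[0,0,0]], "translation": [[0,0,0],[0,0,0]], "fingers": [1,1]}}

```text
t: 1.6
tcp_pos: [0.5475, 0.0044, 0.1599]
ee_rot: [-2.425, -1.992, 0.004]
ft_force: [-0.9, -0.4, 0.2]
opening: 0.0852
```

```bash
python3 - <<'E'
from h import *
d=snap('wrist','pics/w1.png');s=read_state();print(s['t'],s['tcp_pos'],s['ee_rot'])
f='pics/w1.png'
for p in[(.553,.008,.07),(.545,-.036,.07),(.536,-.080,.07)]:print(proj(f,p))
E
```

```text
1.65 [0.54704092 0.00293277 0.16017613] [-2.42736239 -1.98957577  0.00408083]
[261.60660687 181.09388168]
[261.94830605 225.23999297]
[261.29516542 265.31630672]
```

View pics/w1.png

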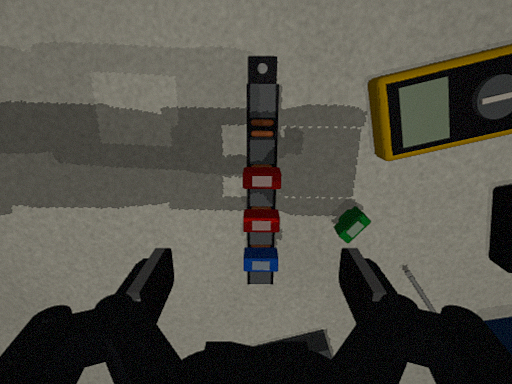

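The wrist view shows the first red label at (262,181), the second at (262,223) and blue at (261,265). These match the projections of my estimates within about 2 px, and the rail is parallel to the image, so the yaw is right. I'll descend on the first.

Call:
{"api": "servo_tool", "payload": {"angular": [[0,0,0],[0,0,0],[0,0,0],[0,0,0],[0,0,0],[0,0,0],[0,0,0],[0,0,0]], "translation": [[0.015,0.012,-0.02],[0.015,0.012,-0.08],[0.015,0.012,-0.15],[0.015,0.012,-0.22],[0.015,0.012,-0.27],[0.015,0.012,-0.305],[0.015,0.012,-0.305],[0.015,0.012,-0.305]], "fingers": [1,1,1,1,1,1,1,1]}}

```text
t: 2.32
tcp_pos: [0.5522, 0.0067, 0.0375]
ee_rot: [-2.428, -1.986, 0.006]
ft_force: [0.6, 0.2, -0.1]
opening: 0.0852
```

Call:
{"api": "servo_tool", "payload": {"angular": [[0,0,0],[0,0,0]], "translation": [[0,0,0],[0,0,0]], "fingers": [1,1]}}

```text
t: 2.48
tcp_pos: [0.5531, 0.0059, 0.0388]
ee_rot: [-2.431, -1.986, 0.004]
ft_force: [0.1, 0.6, 0.7]
opening: 0.0854
```

```bash
python3 - <<'E'
from h import *
d=snap('wrist','pics/w2.png');s=read_state();print(s['t'],s['tcp_pos'],s['ee_rot'],s['ft_force'])
f='pics/w2.png'
for p in[(.553,.008,.07),(.545,-.036,.07)]:print(proj(f,p))
E
```

```text
2.5333 [0.55319257 0.00611157 0.03885129] [-2.43037908 -1.98659106  0.00369073] [ 0.15686085 -0.90787025  0.75983653]
[254.8900712  250.33516106]
[256.40638194 318.51843855]
```

View pics/w2.png

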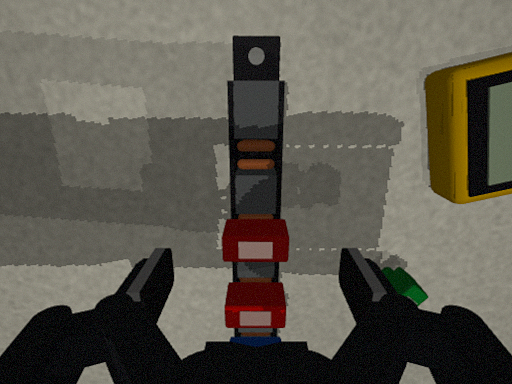

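Fingers straddle the first red head centrally: head cols 224–288, pads 172/342. I'll nudge y by about 2 mm and close.

Call:
{"api": "servo_tool", "payload": {"angular": [[0,0,0],[0,0,0],[0,0,0],[0,0,0],[0,0,0],[0,0,0],[0,0,0],[0,0,0]], "translation": [[0,0.004,0],[0,0.004,0],[0,0.004,0],[0,0.004,0],[0,0.004,0],[0,0.004,0],[0,0.004,0],[0,0.004,0]], "fingers": [1,-1,-1,-1,-1,-1,-1,-1], "force": 60}}

```text
t: 3.2
tcp_pos: [0.5537, 0.0077, 0.0394]
ee_rot: [-2.431, -1.987, 0.003]
ft_force: [0.4, -0.0, 4.6]
opening: 0.0333
```

Call:
{"api": "servo_tool", "payload": {"angular": [[0,0,0],[0,0,0],[0,0,0],[0,0,0]], "translation": [[0,0,0],[0,0,0],[0,0,0],[0,0,0]], "fingers": [-1,-1,-1,-1]}}

```text
t: 3.53
tcp_pos: [0.5537, 0.0077, 0.0394]
ee_rot: [-2.431, -1.987, 0.003]
ft_force: [0.4, -0.5, 3.5]
opening: 0.0334
```

Call:
{"api": "servo_tool", "payload": {"angular": [[0,0,0],[0,0,0],[0,0,0],[0,0,0],[0,0,0],[0,0,0],[0,0,0],[0,0,0]], "translation": [[0,0,0.01],[0,0,0.02],[0,0,0.03],[0,0,0.045],[0,0,0.06],[0,0,0.075],[0,0,0.09],[0,0,0.09]], "fingers": [-1,-1,-1,-1,-1,-1,-1,-1]}}

```text
t: 4.2
tcp_pos: [0.555, 0.0075, 0.0773]
ee_rot: [2.432, 1.988, 0.0]
ft_force: [0.4, -0.2, -0.7]
opening: 0.033
```

Call:
{"api": "servo_tool", "payload": {"angular": [[0,0,0],[0,0,0],[0,0,0],[0,0,0]], "translation": [[0,0,0.06],[0,0,0.12],[0,0,0.12],[0,0,0.12]], "fingers": [-1,-1,-1,-1]}}

```text
t: 4.53
tcp_pos: [0.5563, 0.0072, 0.127]
ee_rot: [2.43, 1.986, 0.004]
ft_force: [0.5, 0.3, -0.9]
opening: 0.0331
```

```bash
python3 - <<'E'
from h import *
d=snap('wrist','pics/w3.png');e=snap('side','pics/s3.png');s=read_state();print(s['t'],s['tcp_pos'],s['ee_rot'],s['ft_force'],s['opening'])
cv2.imwrite('pics/m3.png',np.hstack([cv2.imread('pics/w3.png')[120:,60:450],cv2.imread('pics/s3.png')[90:354,150:450]]))if 0 else cv2.imwrite('pics/m3.png',np.hstack([cv2.imread('pics/w3.png')[84:,60:450],cv2.imread('pics/s3.png')[50:350,130:430]]))
E
```

```text
4.6333 [0.55438482 0.00754947 0.12461636] [-2.43210175e+00 -1.98809189e+00  6.56894264e-04] [-0.06312684 -0.17400784 -0.27451734] 0.032633520562459016
```

View pics/m3.png

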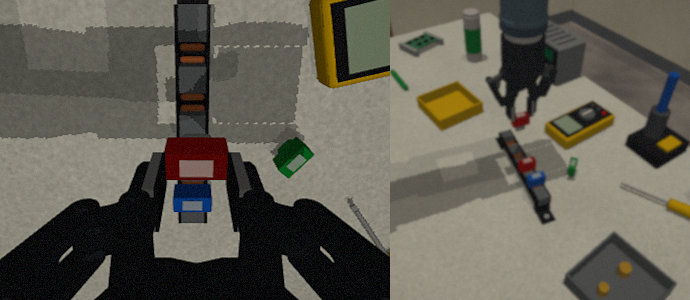

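The first red fuse is held in the fingers clear of the strip, its slot showing copper contacts. The second red and the blue are still clipped in. Next is the tray.

Call:
{"api": "servo_tool", "payload": {"angular": [[0,0,0],[0,0,0],[0,0,0],[0,0,0],[0,0,0],[0,0,0],[0,0,0],[0,0,0]], "translation": [[-0.005,0.06,0],[-0.015,0.16,0],[-0.03,0.26,0],[-0.04,0.36,0],[-0.05,0.46,0],[-0.06,0.56,0],[-0.07,0.66,0],[-0.078,0.72,0]], "fingers": [-1,-1,-1,-1,-1,-1,-1,-1]}}

```text
t: 5.3
tcp_pos: [0.5212, 0.2989, 0.123]
ee_rot: [-2.429, -1.989, 0.003]
ft_force: [0.0, 0.5, 0.2]
opening: 0.033
```

Call:
{"api": "servo_tool", "payload": {"angular": [[0,0,0],[0,0,0],[0,0,0],[0,0,0]], "translation": [[0,0.05,0],[0,0.05,0],[0,0.05,0],[0,0.05,0]], "fingers": [-1,-1,-1,-1]}}

```text
t: 5.63
tcp_pos: [0.5204, 0.3182, 0.1216]
ee_rot: [-2.428, -1.989, 0.007]
ft_force: [1.0, 0.3, -0.1]
opening: 0.0333
```

Call:
{"api": "servo_tool", "payload": {"angular": [[0,0,0],[0,0,0],[0,0,0],[0,0,0],[0,0,0],[0,0,0],[0,0,0],[0,0,0]], "translation": [[0,0,-0.04],[0,0,-0.1],[0,0,-0.16],[0,0,-0.2],[0,0,-0.225],[0,0,-0.245],[0,0,-0.245],[0,0,-0.245]], "fingers": [-1,-1,-1,-1,-1,-1,-1,-1]}}

```text
t: 6.3
tcp_pos: [0.5208, 0.3178, 0.0239]
ee_rot: [-2.429, -1.989, 0.007]
ft_force: [1.1, 0.1, 0.6]
opening: 0.0333
```

Call:
{"api": "servo_tool", "payload": {"angular": [[0,0,0],[0,0,0],[0,0,0],[0,0,0],[0,0,0]], "translation": [[0,0,0],[0,0,0],[0,0,0],[0,0,0],[0,0,0]], "fingers": [0.3,0.3,0.3,0.3,0.3]}}

```text
t: 6.72
tcp_pos: [0.5211, 0.318, 0.0245]
ee_rot: [-2.429, -1.989, 0.006]
ft_force: [0.3, 1.0, -0.2]
opening: 0.0555
```

Call:
{"api": "servo_tool", "payload": {"angular": [[0,0,0],[0,0,0],[0,0,0],[0,0,0],[0,0,0],[0,0,0]], "translation": [[0,0,0.06],[0,0,0.14],[0,0,0.22],[0,0,0.27],[0,0,0.27],[0,0,0.27]], "fingers": [0.3,0.3,0.3,0.3,1,1]}}

```text
t: 7.22
tcp_pos: [0.5222, 0.3184, 0.1342]
ee_rot: [-2.43, -1.99, 0.0]
ft_force: [-0.0, -0.7, -0.8]
opening: 0.0778
```

```bash
python3 - <<'E'
from h import *
d=snap('wrist','pics/w4.png');e=snap('side','pics/s4.png');s=read_state();print(s['t'],s['tcp_pos'],s['ee_rot'],s['ft_force'],s['opening'])
cv2.imwrite('pics/m4.png',np.hstack([cv2.imread('pics/w4.png')[84:,60:450],cv2.imread('pics/s4.png')[50:350,130:430]]))
E
```

```text
7.3167 [0.5203114  0.31771681 0.13135115] [-2.42854262 -1.98872775  0.00834378] [-0.05846309 -0.10335598 -0.44737536] 0.08540265720343082
```

View pics/m4.png

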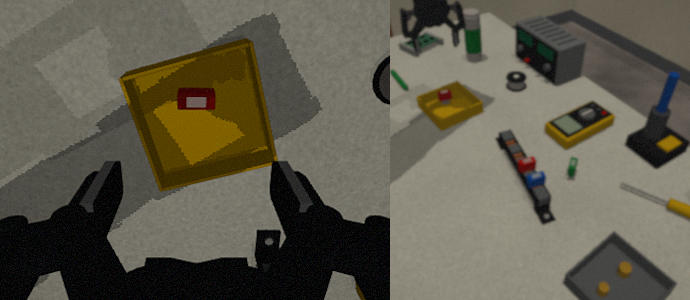

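The first red fuse is standing in the yellow tray, and the second red and the blue are still clipped. I'm going to the second.

Call:
{"api": "servo_tool", "payload": {"angular": [[0,0,0],[0,0,0],[0,0,0],[0,0,0],[0,0,0],[0,0,0],[0,0,0],[0,0,0]], "translation": [[0.005,-0.07,0.02],[0.015,-0.17,0.03],[0.02,-0.27,0.03],[0.03,-0.37,0.03],[0.04,-0.47,0.03],[0.045,-0.57,0.03],[0.05,-0.67,0.03],[0.06,-0.76,0.03]], "fingers": [1,1,1,1,1,1,1,1]}}

```text
t: 7.98
tcp_pos: [0.5426, 0.0117, 0.1414]
ee_rot: [-2.427, -1.987, 0.012]
ft_force: [0.7, 1.4, -1.2]
opening: 0.0857
```

Call:
{"api": "servo_tool", "payload": {"angular": [[0,0,0],[0,0,0],[0,0,0],[0,0,0],[0,0,0]], "translation": [[0.003,-0.08,0],[0.003,-0.12,0],[0.003,-0.12,0],[0.003,-0.12,0],[0.003,-0.12,0]], "fingers": [1,1,1,1,1]}}

```text
t: 8.4
tcp_pos: [0.5429, -0.0354, 0.1402]
ee_rot: [-2.425, -1.985, 0.014]
ft_force: [0.7, 0.4, -0.2]
opening: 0.0854
```

Call:
{"api": "servo_tool", "payload": {"angular": [[0,0,0],[0,0,0],[0,0,0],[0,0,0],[0,0,0],[0,0,0],[0,0,0],[0,0,0]], "translation": [[0.004,-0.002,-0.03],[0.004,-0.002,-0.08],[0.004,-0.002,-0.14],[0.004,-0.002,-0.19],[0.004,-0.002,-0.23],[0.004,-0.002,-0.253],[0.004,-0.002,-0.253],[0.004,-0.002,-0.253]], "fingers": [1,1,1,1,1,1,1,1]}}

```text
t: 9.07
tcp_pos: [0.5442, -0.0353, 0.0384]
ee_rot: [-2.423, -1.986, 0.015]
ft_force: [-0.8, -0.0, 0.1]
opening: 0.0855
```

```bash
python3 - <<'E'
from h import *
d=snap('wrist','pics/w5.png');s=read_state();print(s['t'],s['tcp_pos'],s['ee_rot'],s['ft_force'])
f='pics/w5.png'
for p in[(.545,-.036,.07)]:print(proj(f,p))
E
```

```text
9.1167 [ 0.54495077 -0.03573344  0.03934354] [-2.42449894 -1.98659757  0.01332064] [-0.16359586 -0.30216648  0.44768038]
[257.21483638 254.97926291]
```

View pics/w5.png

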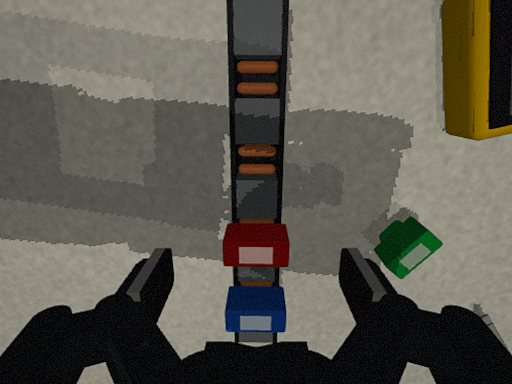

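The second red head (label at (256,255)) sits centred between the pads, just as the first did. Blue is at (256,310), clear of the pads. I'll close and pull.

Call:
{"api": "servo_tool", "payload": {"angular": [[0,0,0],[0,0,0],[0,0,0],[0,0,0],[0,0,0],[0,0,0],[0,0,0],[0,0,0]], "translation": [[0,0,0],[0,0,0],[0,0,0],[0,0,0],[0,0,0],[0,0,0],[0,0,0],[0,0,0]], "fingers": [-1,-1,-1,-1,-1,-1,-1,-1], "force": 60}}

```text
t: 9.78
tcp_pos: [0.5456, -0.036, 0.0404]
ee_rot: [-2.426, -1.987, 0.012]
ft_force: [-1.9, 0.8, 5.4]
opening: 0.0327
```

Call:
{"api": "servo_tool", "payload": {"angular": [[0,0,0],[0,0,0],[0,0,0]], "translation": [[0,0,0],[0,0,0],[0,0,0]], "fingers": [-1,-1,-1]}}

```text
t: 10.03
tcp_pos: [0.5455, -0.036, 0.0405]
ee_rot: [-2.426, -1.987, 0.012]
ft_force: [-1.5, 0.4, 3.0]
opening: 0.0325
```

Call:
{"api": "servo_tool", "payload": {"angular": [[0,0,0],[0,0,0],[0,0,0],[0,0,0],[0,0,0],[0,0,0],[0,0,0],[0,0,0]], "translation": [[0,0,0.01],[0,0,0.02],[0,0,0.03],[0,0,0.045],[0,0,0.06],[0,0,0.075],[0,0,0.09],[0,0,0.09]], "fingers": [-1,-1,-1,-1,-1,-1,-1,-1]}}

```text
t: 10.7
tcp_pos: [0.5468, -0.0363, 0.0784]
ee_rot: [-2.427, -1.989, 0.009]
ft_force: [1.2, -0.1, -0.6]
opening: 0.0327
```

Call:
{"api": "servo_tool", "payload": {"angular": [[0,0,0],[0,0,0],[0,0,0],[0,0,0]], "translation": [[0,0,0.06],[0,0,0.13],[0,0,0.13],[0,0,0.13]], "fingers": [-1,-1,-1,-1]}}

```text
t: 11.03
tcp_pos: [0.5483, -0.0367, 0.1324]
ee_rot: [-2.43, -1.991, 0.006]
ft_force: [-0.7, -0.9, -0.7]
opening: 0.0326
```

Call:
{"api": "servo_tool", "payload": {"angular": [[0,0,0],[0,0,0],[0,0,0],[0,0,0],[0,0,0],[0,0,0],[0,0,0],[0,0,0]], "translation": [[-0.005,0.06,0],[-0.015,0.16,0],[-0.03,0.26,0],[-0.04,0.36,0],[-0.045,0.46,0],[-0.05,0.56,0],[-0.06,0.65,0],[-0.063,0.7,0]], "fingers": [-1,-1,-1,-1,-1,-1,-1,-1]}}

```text
t: 11.7
tcp_pos: [0.521, 0.2468, 0.1309]
ee_rot: [-2.426, -1.993, 0.008]
ft_force: [-0.0, -1.2, 0.5]
opening: 0.0326
```

Call:
{"api": "servo_tool", "payload": {"angular": [[0,0,0],[0,0,0],[0,0,0],[0,0,0]], "translation": [[0,0.03,0],[0,0.03,0],[0,0.03,0],[0,0.03,0]], "fingers": [-1,-1,-1,-1]}}

```text
t: 12.03
tcp_pos: [0.5205, 0.258, 0.13]
ee_rot: [-2.426, -1.992, 0.011]
ft_force: [0.2, 0.5, -0.6]
opening: 0.0327
```

```bash
python3 - <<'E'
from h import *
d=snap('wrist','pics/w6.png');e=snap('side','pics/s6.png');s=read_state();print(s['t'],s['tcp_pos'],s['ee_rot'],s['ft_force'],s['opening'])
cv2.imwrite('pics/m6.png',np.hstack([cv2.imread('pics/w6.png')[84:,60:450],cv2.imread('pics/s6.png')[50:350,130:430]]))
E
```

```text
12.1333 [0.52102824 0.25758288 0.13049895] [-2.42748679 -1.99096005  0.00938901] [-0.69382059  0.28029981 -0.62681141] 0.032423959767573
```

View pics/m6.png

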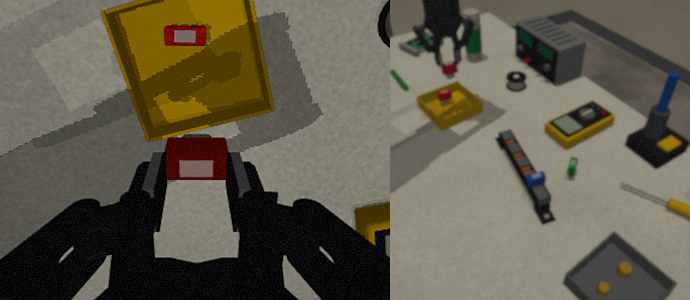

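The second fuse is held over the tray, the first is still standing in it, and the blue is still clipped. I'll lower and release.

Call:
{"api": "servo_tool", "payload": {"angular": [[0,0,0],[0,0,0],[0,0,0],[0,0,0],[0,0,0],[0,0,0],[0,0,0],[0,0,0]], "translation": [[0,0.005,-0.04],[0,0.005,-0.1],[0,0.005,-0.16],[0,0.005,-0.21],[0,0.005,-0.24],[0,0.005,-0.263],[0,0.005,-0.263],[0,0.005,-0.263]], "fingers": [-1,-1,-1,-1,-1,-1,-1,-1]}}

```text
t: 12.8
tcp_pos: [0.5214, 0.2593, 0.0256]
ee_rot: [-2.428, -1.99, 0.009]
ft_force: [0.7, -0.4, 0.2]
opening: 0.0325
```

Call:
{"api": "servo_tool", "payload": {"angular": [[0,0,0],[0,0,0],[0,0,0],[0,0,0],[0,0,0]], "translation": [[0,0,0],[0,0,0],[0,0,0],[0,0,0],[0,0,0]], "fingers": [0.3,0.3,0.3,0.3,0.3]}}

```text
t: 13.22
tcp_pos: [0.5218, 0.2595, 0.0262]
ee_rot: [-2.428, -1.991, 0.008]
ft_force: [-0.3, -0.2, -0.4]
opening: 0.0553
```

Call:
{"api": "servo_tool", "payload": {"angular": [[0,0,0],[0,0,0],[0,0,0],[0,0,0],[0,0,0],[0,0,0],[0,0,0],[0,0,0]], "translation": [[0,0,0.06],[0,0,0.14],[0,0,0.22],[0,0,0.3],[0,0,0.36],[0,0,0.36],[0,0,0.36],[0,0,0.36]], "fingers": [0.3,0.3,0.3,0.3,0.3,0.3,0.3,0.3]}}

```text
t: 13.88
tcp_pos: [0.5212, 0.2594, 0.1695]
ee_rot: [-2.428, -1.991, 0.009]
ft_force: [-1.1, 0.4, -0.1]
opening: 0.0553
```

```bash
python3 - <<'E'
from h import *
d=snap('wrist','pics/w7.png');e=snap('side','pics/s7.png');s=read_state();print(s['t'],s['tcp_pos'],s['ft_force'],s['opening'])
cv2.imwrite('pics/m7.png',np.hstack([cv2.imread('pics/w7.png')[84:,60:450],cv2.imread('pics/s7.png')[50:350,130:430]]))
E
```

```text
13.9833 [0.52060369 0.25915883 0.16840391] [ 0.97255249 -0.50193988  0.40443085] 0.05535285637908785
```

View pics/m7.png

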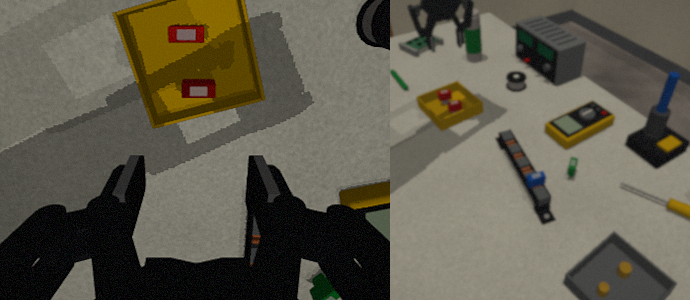

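Both red fuses are in the yellow tray, the blue is still clipped in, and the gripper is clear, so I'm handing in.

```bash
python3 -c "from station import sign_off;print(sign_off())"
```

```text
the job is handed in; nothing more can be done
None
```

The job is done and handed in at about 14 s of the 46 s allowed. I pulled the red fuse nearest the empty slot and put it in the yellow tray before pulling the second, which I set down beside it.

The last wrist and side pictures show both red fuses standing in the yellow tray. The blue fuse is still in its slot and the gripper is clear above the tray. The wrist force read about 5 N at most at the ends of the moves.

One reading disagreed: the gripper opening showed about 33 mm on the 36 mm heads. Both fuses held firmly all the same. No other check failed.

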